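# Build the sieve stack on the vibrating base

## Robot

A 7-joint arm with a two-finger parallel gripper is mounted at the origin on the work surface. World frame = base frame: x ahead of the robot, y to its left, z up, the work surface at z = 0. Lengths are in m, angles in rad, forces in N, time in s.
With the tool pointing down it reaches from about 0.4 to 0.875 m from the base axis. Payload 19.3 kg.
Tool frame: the origin (TCP) lies at the very end of the fingers, on their centre line; the grasp point (between the pads) lies 19 mm behind it; z points along the fingers, y is the line along which they close (so a half turn about z gives the same grasp; the last joint's range is limited). The gripper opens to 85 mm and grips with 20 to 120 N. Pads are 22 mm wide; open, the fingers measure 114 mm over their backs; the gripper's body (76 mm by 85 mm) begins 54 mm behind the grasp point. The pads swing forward as they close: fully open they stand 13 mm farther back than shut.
Start: joints at [1.06, 0.521, -0.036, 1.599, 0.021, 1.021, -0.113], TCP at [0.267, -0.565, 0.231] pointing down, gripper open.
Joint ranges: [-2.91, 2.91], [-0.3, 2.13], [-1.5, 1.42], [0.17, 2.43], [-1.26, 4.41], [0.16, 1.93], [-2.52, 2.52]. Speed limits (rad/s): [1.89, 1.89, 2.39, 2.39, 3.01, 3.01, 3.01].

## Interface

Orientations are given as [roll, pitch, yaw] about the fixed x, y, z axes, in that order (R = Rz(yaw) Ry(pitch) Rx(roll)).
In Python, from workcell import monitor, optics, job_done gives the robot as it stands.
- The arm moves only by the shell command python3 -m handwheel 'ROWS' [FORCE]. ROWS is JSON, a list of rows, each an object of numbers: "dx", "dy", "dz": the shift along the tool's x, y, z in cm; "wx", "wy", "wz": the turn, a rotation vector about the tool's x, y, z in rad; "claw": the opening in per cent of the stroke, from 0 (shut) to 100 (fully open). A call has 1 to 8 rows; each row shifts and turns the commanded pose from where the row before left it, along the tool's axes as they then stand; what a row does not reach is not made up. A row lasts 1/8 s, in which the tool goes at most 62.5 mm and 10.7 degrees, less where a joint would pass 70% of its speed; a pose out of reach is approached as far as the arm can. A call with a gripper value outside its range is refused whole. The fingers move at their own pace and stop on an object; FORCE is the grip in N (left out, the last holds). Time passes only in rows, so rows that do not move let the fingers close. It gives the time, the measured TCP pose, the force, the opening and the grip force at its end, in the units of the state.
- monitor.observe(): the state, without advancing time (a new reading comes with each control period).
- optics.grab_frame(name): name is "scene" or "top" or "wrist"; returns a dict with "frame" (420x560x3 uint8, blue, green, red), "fovy" (degrees; the focal length in pixels is half the picture's height over the tangent of half this angle, whatever the lens; pixels are square), "cx", "cy" (the principal point, pixels), "k1" (the pictures are not rectified: a ray, as slopes to the right and down, at radius r is drawn at 1 + k1 r^2 times it, then the intrinsics apply), "R" (3x3) and "t" (3): a world point X has camera coordinates R X + t. Camera axes: x right, y down, z forward; pixel columns grow to the right and rows downward; lengths in m; the calibration is good to about 2 mm. A picture is of the moment at which its call begins. There is no depth.
- job_done(): hands the job in; it is judged then, once.
Trained networks look in the newest picture that a camera, given by its name, has taken for a name from the list of things; names that differ only in an ending like _2 or _b are one class to them, and where a whole thing is asked for, a point or a joint stands for the part that bears it (a point fixed in the world has none). Each returns a list of dicts, best first, with "p" (0 to 1); they miss things now and then, are a little off and sometimes report something else, mostly with a low value. They report only what shows in the picture. A call takes as long as a camera call. They do not tell look-alikes from the thing itself.
- optics.masks_of(name, camera): "region" (420x560 bool, what is visible of it) and "rect" ([left, top, width, height] in pixels, round what is visible of it).
The state is a dict: "clock": time; "qpos": joint angles; "qd": joint speeds; "joint_efforts": joint torques, N m; "position": TCP position; "tool_rot": TCP orientation; "force": force on the tool from outside, world axes, zero at the start; "moment": the same for the moment, N m; "grip_width": finger opening in m; "finger_force": force on a finger pad.
Only numpy, scipy, OpenCV 4.12 (cv2) and the standard library are available. Lean on these libraries where they do the work, as an engineer would, in place of code of your own. Each camera call takes 0.05 s, during which the arm holds its last target. There are 200 camera calls.

## Task

Get the small grain sieves ready for a run: build the stack on the vibrating base one piece at a time, each fully seated and level before the next is added. From the bottom up: the pan with the solid floor, the fine mesh sieve, the tall sieve with big round holes, and finally the lid. Leave the jar, the tip box and the cuvette rack where they are.

Things in the scene. Friction and masses are not known exactly. Their poses are not given: they have to be found in the camera images.
- pan: Pan: the lowest round steel cup, smooth solid bright floor, 24 mm high over all (rim 24 mm above origin), about 120 g. Body 64 mm across, above a chamfered round foot 53 mm across and 6 mm high, on which it stands; the foot drops into the piece below; the shoulder rests on its rim. Mouth 59 mm, wall 2.5 mm. Origin: centre of the foot's underside, z up; yaw is free.
- fine_sieve: Fine sieve: round steel cup, 34 mm high over all (rim 34 mm above origin), dark floor with a close wire grid, about 150 g. Body 64 mm across, above a chamfered round foot 53 mm across and 6 mm high, on which it stands; the foot drops into the piece below; the shoulder rests on its rim. Mouth 59 mm, wall 2.5 mm. Origin: centre of the foot's underside, z up; yaw is free.
- coarse_sieve: Coarse sieve: the tallest steel cup, 48 mm high (rim 48 mm above origin), bright floor with seven dark 14 mm holes, about 180 g. Body 64 mm across, above a chamfered round foot 53 mm across and 6 mm high, on which it stands; the foot drops into the piece below; the shoulder rests on its rim. Mouth 59 mm, wall 2.5 mm. Origin: centre of the foot's underside, z up; yaw is free.
- lid: Lid: steel disc 64 mm across, 5 mm thick, on a chamfered foot 53 mm across and 6 mm high that drops into the mouth of the coarse sieve; in its middle a black round knob to grip, 18 mm across, from 11 to 33 mm above the origin; about 100 g. Origin: centre of the foot's underside, z up.
- base: Vibrating base, fixed: cream round housing 124 mm across, 50 mm high; on top, central, a ring 64 mm outside, 59 mm inside, 8 mm high (rim 58 mm above bench) takes the pan's foot. Seated, the origins of pan, fine sieve, coarse sieve and lid are 52, 70, 98 and 140 mm above the bench, the stack's top 173 mm. Origin: centre of its underside, z up.
- jar: Bystander, to be left alone: loose glass sample jar with a white cap, 46 mm in diameter, 55 mm high. Origin: centre of its underside.
- tip_box: Bystander, to be left alone: loose red-brown pipette-tip box with a clear lid, 85 x 65 x 55 mm. Origin: centre of its underside.
- cuvette_rack: Bystander, to be left alone: loose white rack with two rows of cuvettes, 50 x 130 mm, 46 mm high. Origin: centre of its underside.
Mind the look-alikes: they are no part of the job. Leave any green look-alike of the coarse_sieve alone. What is shaped like the pan but blue is not meant.

How it is judged:
By the outcome, as a careful person would: the job done as asked, in the order asked, and still so for the second after the job is handed in, with the robot touching nothing.
It also fails if it takes over 141 s, if anything falls off the work surface, if the arm or the gripper's body presses on something with over 40 N, if the wrist force passes 120 N, or if a joint passes its speed limit or range.

## Working session

There is one attempt and no reset: what is moved stays moved. The work goes in short steps, Python scripts to look and compute and a shell command to move; the robot and the scene stay as the last step left them, time stands still between calls to the robot, and variables do not carry over. Pictures are saved under pics/ and viewed, at most 15 in all, crops included, and the job is handed in when it is done.

```bash
mkdir -p pics; ls; cat > h.py <<'E'
import numpy as np, cv2
from workcell import monitor, optics, job_done
def grab(n,save=None):
    f=optics.grab_frame(n)
    if save: cv2.imwrite('pics/'+save,f['frame'])
    return f
def K(f):
    fl=f['frame'].shape[0]/2/np.tan(np.radians(f['fovy'])/2)
    return np.array([[fl,0,f['cx']],[0,fl,f['cy']],[0,0,1]])
def p2w(f,uv,z):
    D=np.array([f['k1'],0,0,0,0.])
    n=cv2.undistortPoints(np.array(uv,float).reshape(-1,1,2),K(f),D)[:,0]
    R=np.array(f['R']);t=np.array(f['t']);c=-R.T@t
    d=np.c_[n,np.ones(len(n))]@R
    return c+d*((z-c[2])/d[:,2])[:,None]
def w2p(f,X):
    R=np.array(f['R']);t=np.array(f['t'])
    return cv2.projectPoints(np.array(X,float).reshape(-1,1,3),cv2.Rodrigues(R)[0],t,K(f),np.array([f['k1'],0,0,0,0.]))[0][:,0]
E
python3 - <<'E'
from h import *
print(monitor.observe())
for c in ['top','scene']:
    f=grab(c,c+'0.png'); print(c,f['fovy'],f['k1'],-np.array(f['R']).T@f['t'],np.array(f['R'])[2])
    for n in ['pan','fine_sieve','coarse_sieve','lid','base','jar','tip_box','cuvette_rack']:
        for d in optics.masks_of(n,c): 
            r=d['rect']; uv=(r[0]+r[2]/2,r[1]+r[3]/2)
            print(n,round(d['p'],2),r,p2w(f,[uv],0.03)[0].round(3))
E
```

```text
pics
{'clock': 0.0, 'qpos': array([ 1.05980681,  0.52207496, -0.0362992 ,  1.60001259,  0.02118392,
        1.02109882, -0.1128106 ]), 'qd': array([ 2.08124669e-06,  1.88768704e-03,  4.07620709e-04, -1.60583186e-03,
        5.90642063e-04,  5.66306679e-05,  6.61489521e-04]), 'joint_efforts': array([ 4.04255172e-05, -9.27131510e+01,  1.97994389e+00, -3.69939709e+01,
        1.77733542e-02,  8.19994777e-03, -1.75425464e-05]), 'position': array([ 0.26646477, -0.56496579,  0.23068642]), 'tool_rot': array([-3.14038648e+00,  8.70436786e-05,  4.40736221e-01]), 'force': array([-0.53192533,  0.62995753, -0.09005216]), 'moment': array([-0.04991608,  0.06341942,  0.02060935]), 'finger_force': 0.0, 'grip_width': 0.08569467744123223}
top 46.06445715260739 0.05672723470602804 [ 0.34289474 -0.01882977  1.34211812] [ 0.20433007  0.00301494 -0.97889741]
pan 0.93 [231.7, 188.1, 29.7, 24.7] [0.663 0.064 0.03 ]
pan 0.75 [199.3, 200.5, 20.3, 21.8] [0.633 0.165 0.03 ]
fine_sieve 0.88 [387.3, 269.1, 23.7, 23.8] [ 0.443 -0.339  0.03 ]
coarse_sieve 0.82 [324.5, 201.0, 28.7, 24.8] [ 0.626 -0.187  0.03 ]
coars
[... 591 characters left out ...]
1 0.047 0.03 ]
pan 0.76 [319.9, 188.9, 26.1, 23.3] [0.655 0.156 0.03 ]
pan 0.41 [303.7, 244.4, 63.4, 47.3] [ 0.798 -0.011  0.03 ]
fine_sieve 0.97 [87.3, 257.3, 35.1, 29.2] [ 0.467 -0.346  0.03 ]
coarse_sieve 0.94 [194.5, 253.4, 32.4, 35.9] [ 0.623 -0.192  0.03 ]
coarse_sieve 0.92 [251.6, 265.5, 33.9, 36.1] [ 0.73  -0.134  0.03 ]
coarse_sieve 0.6 [302.8, 241.1, 64.0, 49.5] [ 0.794 -0.007  0.03 ]
lid 0.63 [219.2, 196.4, 25.1, 20.0] [ 0.496 -0.026  0.03 ]
base 0.78 [298.4, 126.2, 42.8, 32.8] [0.459 0.338 0.03 ]
jar 0.72 [128.3, 320.9, 32.5, 34.5] [ 0.663 -0.376  0.03 ]
tip_box 0.83 [364.3, 152.9, 46.0, 39.8] [0.684 0.344 0.03 ]
cuvette_rack 0.61 [304.4, 243.5, 62.4, 50.3] [ 0.8   -0.012  0.03 ]
```

```bash
python3 -c "
import cv2
a=cv2.imread('pics/top0.png')[140:325,100:430];cv2.imwrite('pics/topc.png',cv2.resize(a,None,fx=2.4,fy=2.4,interpolation=2))
a=cv2.imread('pics/scene0.png')[120:365,80:420];cv2.imwrite('pics/scenec.png',cv2.resize(a,None,fx=2.3,fy=2.3,interpolation=2))"
```

```text
(no output)
```

View pics/topc.png

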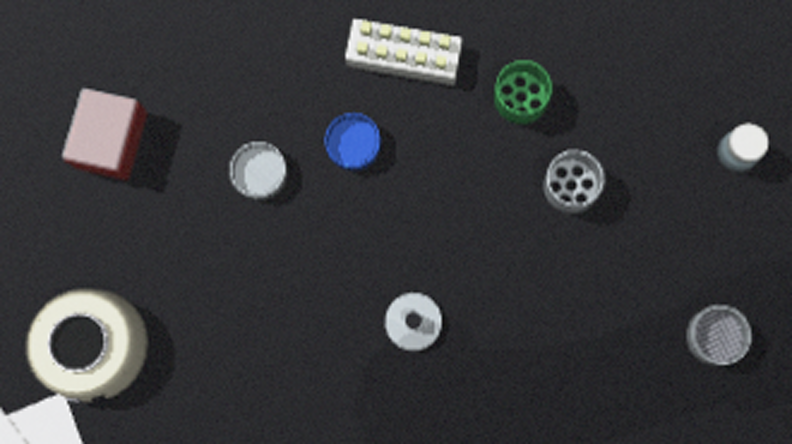

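View pics/scenec.png

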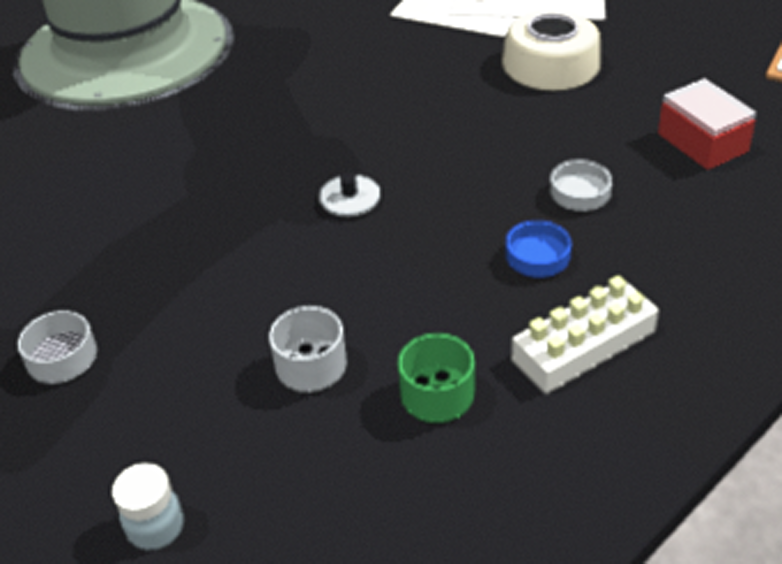

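Pan candidates, in top-image pixels: steel at (208,211) and blue at (246,200). The steel one is meant. Coarse sieve candidates: steel at (339,214) and green at (319,178). Again the steel one is meant, and the crops confirm both. The fine sieve is at (399,281), the lid at (272,273) and the base at (136,286).

```bash
cat >> h.py <<'E'
def plan(x,y,z,yaw=None):
    s=monitor.observe(); p=s['position']; Y=s['tool_rot'][2]
    yaw=Y if yaw is None else yaw
    d=np.array([x,y,z])-p; c,n=np.cos(yaw),np.sin(yaw)
    a=(yaw-Y+np.pi)%(2*np.pi)-np.pi
    print('t',round(s['clock'],2),'pos',p.round(4),'rpy',s['tool_rot'].round(3),'q',s['qpos'].round(2),'w',round(s['grip_width'],4))
    print('wz %.3f then dx %.2f dy %.2f dz %.2f cm'%(-a,100*(c*d[0]+n*d[1]),100*(n*d[0]-c*d[1]),-100*d[2]))
E
python3 -c "
from h import *
plan(.643,.162,.25,1.83)"
```

```text
t 0.9 pos [ 0.2666 -0.5652  0.2313] rpy [-3.142 -0.     0.441] q [ 1.06  0.52 -0.04  1.6   0.02  1.02 -0.11] w 0.0855
wz -1.389 then dx 60.65 dy 55.02 dz -1.87 cm
```

```bash
python3 -m handwheel '[{"wz":-0.174,"dz":-0.24},{"wz":-0.174,"dz":-0.24},{"wz":-0.174,"dz":-0.24},{"wz":-0.174,"dz":-0.24},{"wz":-0.174,"dz":-0.24},{"wz":-0.174,"dz":-0.24},{"wz":-0.174,"dz":-0.24},{"wz":-0.174,"dz":-0.24}]'
python3 -m handwheel '[{"dx":3.8,"dy":3.45},{"dx":3.8,"dy":3.45},{"dx":3.8,"dy":3.45},{"dx":3.8,"dy":3.45},{"dx":3.8,"dy":3.45},{"dx":3.8,"dy":3.45},{"dx":3.8,"dy":3.45},{"dx":3.8,"dy":3.45}]'
python3 -m handwheel '[{"dx":3.8,"dy":3.45},{"dx":3.8,"dy":3.45},{"dx":3.8,"dy":3.45},{"dx":3.8,"dy":3.45},{"dx":3.8,"dy":3.45},{"dx":3.8,"dy":3.45},{"dx":3.8,"dy":3.45},{}]'
python3 - <<'E'
from h import *
plan(.643,.162,.25,1.83)
f=grab('wrist','w1.png'); print(f['fovy'],f['k1'],-np.array(f['R']).T@f['t'],np.array(f['R']).round(3).tolist())
for d in optics.masks_of('pan','wrist'):
    r=d['rect']; print(d['p'],r,p2w(f,[(r[0]+r[2]/2,r[1]+r[3]/2)],0.02)[0].round(4))
E
```

```text
t 0.9 pos [ 0.2666 -0.5652  0.2313] rpy [-3.142 -0.     0.441] q [ 1.06  0.52 -0.04  1.6   0.02  1.02 -0.11] w 0.0855
wz -1.389 then dx 60.65 dy 55.02 dz -1.87 cm
70.78538320078297 -0.06618232534802178 [ 0.32986271 -0.53502076  0.37373246] [[0.426, -0.905, -0.001], [-0.869, -0.41, 0.277], [-0.251, -0.117, -0.961]]schema error: expected keys dx, dy, dz, wx, wy, wz, claw
schema error: expected keys dx, dy, dz, wx, wy, wz, claw
schema error: expected keys dx, dy, dz, wx, wy, wz, claw
```

View pics/w1.png

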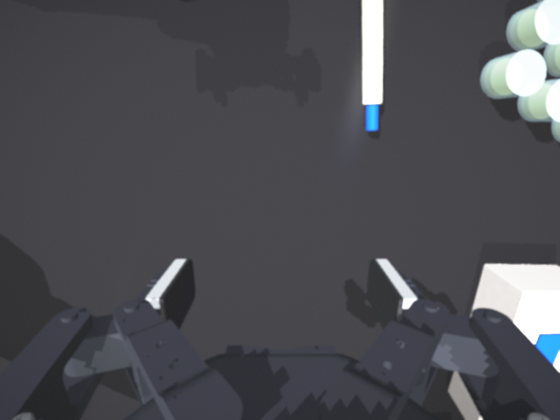

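```bash
python3 -m handwheel '[{"dx":0,"dy":0,"dz":-0.24,"wx":0,"wy":0,"wz":-0.174,"claw":100},{"dx":0,"dy":0,"dz":-0.24,"wx":0,"wy":0,"wz":-0.174,"claw":100},{"dx":0,"dy":0,"dz":-0.24,"wx":0,"wy":0,"wz":-0.174,"claw":100},{"dx":0,"dy":0,"dz":-0.24,"wx":0,"wy":0,"wz":-0.174,"claw":100},{"dx":0,"dy":0,"dz":-0.24,"wx":0,"wy":0,"wz":-0.174,"claw":100},{"dx":0,"dy":0,"dz":-0.24,"wx":0,"wy":0,"wz":-0.174,"claw":100},{"dx":0,"dy":0,"dz":-0.24,"wx":0,"wy":0,"wz":-0.174,"claw":100},{"dx":0,"dy":0,"dz":-0.24,"wx":0,"wy":0,"wz":-0.174,"claw":100}]' &&
python3 -m handwheel '[{"dx":3.8,"dy":3.45,"dz":0,"wx":0,"wy":0,"wz":0,"claw":100},{"dx":3.8,"dy":3.45,"dz":0,"wx":0,"wy":0,"wz":0,"claw":100},{"dx":3.8,"dy":3.45,"dz":0,"wx":0,"wy":0,"wz":0,"claw":100},{"dx":3.8,"dy":3.45,"dz":0,"wx":0,"wy":0,"wz":0,"claw":100},{"dx":3.8,"dy":3.45,"dz":0,"wx":0,"wy":0,"wz":0,"claw":100},{"dx":3.8,"dy":3.45,"dz":0,"wx":0,"wy":0,"wz":0,"claw":100},{"dx":3.8,"dy":3.45,"dz":0,"wx":0,"wy":0,"wz":0,"claw":100},{"dx":3.8,"dy":3.45,"dz":0,"wx":0,"wy":0,"wz":0,"claw":100}]'
python3 -c "
from h import *
plan(.643,.162,.25,1.83)"
```

```text
clock: 2.0
position: [0.2666, -0.5653, 0.2506]
tool_rot: [-3.142, 0.0, 1.838]
force: [-0.4, -0.7, -0.9]
grip_width: 0.0853
finger_force: 0.0
clock: 3.0
position: [0.4551, -0.1987, 0.2507]
tool_rot: [3.141, 0.0, 1.833]
force: [0.9, -1.0, -0.8]
grip_width: 0.0856
finger_force: 0.0
t 3.0 pos [ 0.4551 -0.1987  0.2507] rpy [3.141 0.    1.833] q [ 0.71  0.33 -0.52  1.89  0.2   0.97  0.36] w 0.0856
wz 0.003 then dx 30.05 dy 27.41 dz 0.07 cm
```

```bash
python3 -m handwheel '[{"dx":3.8,"dy":3.45,"dz":0,"wx":0,"wy":0,"wz":0,"claw":100},{"dx":3.8,"dy":3.45,"dz":0,"wx":0,"wy":0,"wz":0,"claw":100},{"dx":3.8,"dy":3.45,"dz":0,"wx":0,"wy":0,"wz":0,"claw":100},{"dx":3.8,"dy":3.45,"dz":0,"wx":0,"wy":0,"wz":0,"claw":100},{"dx":3.8,"dy":3.45,"dz":0,"wx":0,"wy":0,"wz":0,"claw":100},{"dx":3.8,"dy":3.45,"dz":0,"wx":0,"wy":0,"wz":0,"claw":100},{"dx":3.8,"dy":3.45,"dz":0,"wx":0,"wy":0,"wz":0,"claw":100},{"dx":3.4,"dy":3.2,"dz":0,"wx":0,"wy":0,"wz":0,"claw":100}]'
cat >> h.py <<'E'
def look(n,z=0.02,save=None,cam='wrist',Rr=0.032):
    f=grab(cam,save)
    for d in optics.masks_of(n,cam):
        if d['p']<.4: continue
        r=d['rect']; c=p2w(f,[(r[0]+r[2]/2,r[1]+r[3]/2)],z)[0]
        cs,_=cv2.findContours(d['region'].astype(np.uint8),cv2.RETR_EXTERNAL,cv2.CHAIN_APPROX_NONE)
        k=max(cs,key=cv2.contourArea)[:,0]
        h=cv2.convexHull(k)[:,0]; col=f['frame'][d['region']].mean(0).round()
        w=p2w(f,h,z)[:,:2]
        print(n,round(d['p'],2),[round(v) for v in r],'rectc',c.round(4),'mincircle',[np.round(v,4) for v in cv2.minEnclosingCircle(w.astype(np.float32))],'bgr',col)
    return f
E
python3 - <<'E'
from h import *
plan(.643,.162,.25,1.83)
look('pan',.024,'w2.png')
E
```

```text
clock: 4.0
position: [0.6416, 0.1621, 0.2505]
tool_rot: [3.142, -0.0, 1.833]
force: [0.3, -0.3, -0.2]
grip_width: 0.0853
finger_force: 0.0
t 4.0 pos [0.6416 0.1621 0.2505] rpy [ 3.142 -0.     1.833] q [ 0.01  0.61 -0.56  1.45  0.34  1.17 -0.34] w 0.0853
wz 0.003 then dx -0.05 dy 0.13 dz 0.05 cm
pan 0.77 [263, 234, 49, 43] rectc [0.6752 0.07   0.024 ] mincircle [array([0.6736, 0.0689]), np.float64(0.0342)] bgr [241. 128.  41.]
pan 0.69 [259, 149, 50, 51] rectc [0.6419 0.1755 0.024 ] mincircle [array([0.6395, 0.1734]), np.float64(0.0329)] bgr [226. 223. 219.]
```

View pics/w2.png

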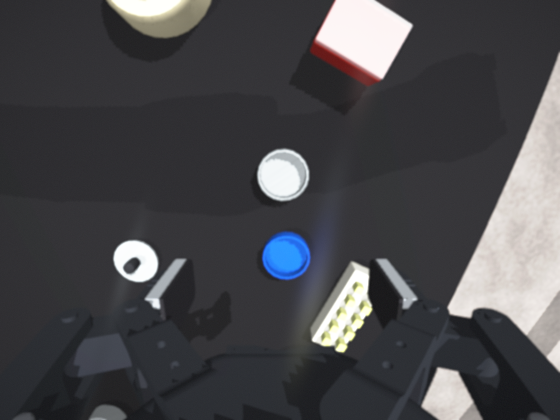

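The steel pan is at pixel (284,175) and the blue look-alike at (287,255). I'm going to the steel one.

```bash
python3 -m handwheel '[{"dx":1.2,"dy":-0.4,"dz":4.5,"wx":0,"wy":0,"wz":0,"claw":100},{"dx":0,"dy":0,"dz":4.5,"wx":0,"wy":0,"wz":0,"claw":100},{"dx":0,"dy":0,"dz":4,"wx":0,"wy":0,"wz":0,"claw":100},{"dx":0,"dy":0,"dz":0,"wx":0,"wy":0,"wz":0,"claw":100}]'
python3 - <<'E'
from h import *
look('pan',.024,'w3.png')
plan(.6405,.1745,.002)
E
```

```text
clock: 4.6
position: [0.6325, 0.1701, 0.1182]
tool_rot: [-3.137, 0.0, 1.833]
force: [-0.7, -0.3, -0.5]
grip_width: 0.0853
finger_force: 0.0
pan 0.81 [261, 288, 70, 62] rectc [0.6723 0.0745 0.024 ] mincircle [array([0.6714, 0.0713]), np.float64(0.0359)] bgr [246. 156.  53.]
pan 0.66 [256, 174, 75, 74] rectc [0.641  0.1756 0.024 ] mincircle [array([0.6406, 0.1744]), np.float64(0.0332)] bgr [247. 247. 245.]
t 4.7 pos [0.6345 0.1711 0.1218] rpy [ 3.141 -0.     1.832] q [-0.03  0.74 -0.51  1.58  0.42  0.93 -0.42] w 0.0856
wz -0.000 then dx 0.18 dy 0.67 dz 11.98 cm
```

```bash
python3 -m handwheel '[{"dx":0.2,"dy":0.7,"dz":4,"wx":0,"wy":0,"wz":0,"claw":100},{"dx":0,"dy":0,"dz":4,"wx":0,"wy":0,"wz":0,"claw":100},{"dx":0,"dy":0,"dz":3,"wx":0,"wy":0,"wz":0,"claw":100},{"dx":0,"dy":0,"dz":1,"wx":0,"wy":0,"wz":0,"claw":100},{"dx":0,"dy":0,"dz":0,"wx":0,"wy":0,"wz":0,"claw":100},{"dx":0,"dy":0,"dz":0,"wx":0,"wy":0,"wz":0,"claw":60},{"dx":0,"dy":0,"dz":0,"wx":0,"wy":0,"wz":0,"claw":60},{"dx":0,"dy":0,"dz":0,"wx":0,"wy":0,"wz":0,"claw":60}]' 40
python3 -c "
from h import *
plan(.6407,.1747,.002)"
```

```text
clock: 5.7
position: [0.6412, 0.175, 0.0027]
tool_rot: [3.139, 0.0, 1.832]
force: [-3.4, -2.1, 14.6]
grip_width: 0.063
finger_force: 40.8
t 5.7 pos [0.6412 0.175  0.0027] rpy [3.139 0.    1.832] q [-0.08  0.9  -0.44  1.6   0.51  0.76 -0.49] w 0.063
wz -0.000 then dx -0.02 dy -0.05 dz 0.07 cm
```

```bash
python3 -m handwheel '[{"dx":0,"dy":0,"dz":0,"wx":0,"wy":0,"wz":0,"claw":90},{"dx":0,"dy":0,"dz":-0.3,"wx":0,"wy":0,"wz":0,"claw":90},{"dx":0,"dy":0,"dz":-0.3,"wx":0,"wy":0,"wz":0,"claw":90},{"dx":0,"dy":0,"dz":0,"wx":0,"wy":0,"wz":0,"claw":60},{"dx":0,"dy":0,"dz":0,"wx":0,"wy":0,"wz":0,"claw":60},{"dx":0,"dy":0,"dz":0,"wx":0,"wy":0,"wz":0,"claw":60},{"dx":0,"dy":0,"dz":0,"wx":0,"wy":0,"wz":0,"claw":60}]' 40
python3 -m handwheel '[{"dx":0,"dy":0,"dz":-2,"wx":0,"wy":0,"wz":0,"claw":60},{"dx":0,"dy":0,"dz":-4,"wx":0,"wy":0,"wz":0,"claw":60},{"dx":0,"dy":0,"dz":-4.5,"wx":0,"wy":0,"wz":0,"claw":60},{"dx":0,"dy":0,"dz":-4.5,"wx":0,"wy":0,"wz":0,"claw":60},{"dx":0,"dy":0,"dz":0,"wx":0,"wy":0,"wz":0,"claw":60}]'
python3 - <<'E'
from h import *
plan(.44,.345,.20,2.24)
s=monitor.observe()['position']
f=look('pan',s[2]+.015,'w4.png')
look('base',.05)
look('base',.05,cam='top'); look('base',.05,cam='scene')
E
```

```text
clock: 6.58
position: [0.6406, 0.1748, 0.0076]
tool_rot: [3.141, 0.0, 1.833]
force: [-4.5, -2.9, 15.3]
grip_width: 0.0629
finger_force: 40.0
clock: 7.2
position: [0.6418, 0.1754, 0.161]
tool_rot: [3.136, -0.0, 1.833]
force: [-0.3, 0.2, -1.5]
grip_width: 0.0628
finger_force: 44.6
t 7.2 pos [0.6418 0.1754 0.161 ] rpy [ 3.136 -0.     1.833] q [-0.03  0.7  -0.53  1.53  0.4   1.01 -0.4 ] w 0.0628
wz -0.407 then dx 25.82 dy -5.31 dz -3.90 cm
pan 0.58 [216, 210, 133, 127] rectc [0.6416 0.1783 0.176 ] mincircle [array([0.6407, 0.1758]), np.float64(0.0344)] bgr [196. 194. 189.]
base 0.87 [75, 1, 96, 25] rectc [0.4816 0.2954 0.05  ] mincircle [array([0.4783, 0.3045]), np.float64(0.0395)] bgr [100. 119. 123.]
base 0.73 [110, 261, 54, 51] rectc [0.4298 0.3449 0.05  ] mincircle [array([0.4404, 0.3469]), np.float64(0.0651)] bgr [144. 154. 155.]
base 0.77 [299, 127, 43, 31] rectc [0.4807 0.3133 0.05  ] mincircle [array([0.4675, 0.311 ]), np.float64(0.0883)] bgr [180. 193. 196.]
```

View pics/w4.png

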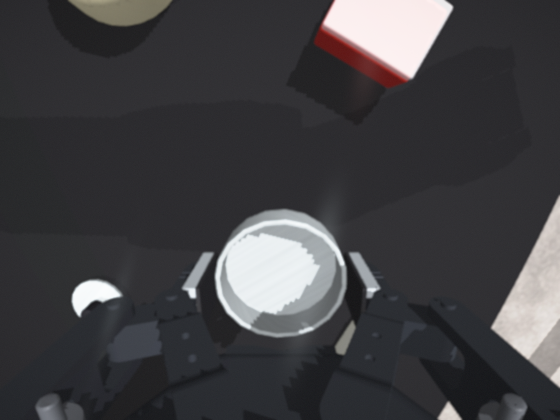

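The wrist view shows the pan held squarely between the pads, centred at (281,273). Next I'll approach the base and look at it before the pan covers it.

```bash
python3 -m handwheel '[{"dx":0,"dy":0,"dz":-1.3,"wx":0,"wy":0,"wz":-0.136,"claw":60},{"dx":0,"dy":0,"dz":-1.3,"wx":0,"wy":0,"wz":-0.136,"claw":60},{"dx":0,"dy":0,"dz":-1.3,"wx":0,"wy":0,"wz":-0.136,"claw":60},{"dx":4,"dy":-1.3,"dz":0,"wx":0,"wy":0,"wz":0,"claw":60},{"dx":4,"dy":-1.3,"dz":0,"wx":0,"wy":0,"wz":0,"claw":60},{"dx":4,"dy":-1.3,"dz":0,"wx":0,"wy":0,"wz":0,"claw":60},{"dx":4,"dy":-1.3,"dz":0,"wx":0,"wy":0,"wz":0,"claw":60},{"dx":0,"dy":0,"dz":0,"wx":0,"wy":0,"wz":0,"claw":60}]'
python3 - <<'E'
from h import *
plan(.44,.345,.20,2.24)
f=look('base',.05,'w5.png')
E
```

```text
clock: 8.6
position: [0.4978, 0.2699, 0.1957]
tool_rot: [-3.141, -0.001, 2.245]
force: [0.7, 0.0, -1.2]
grip_width: 0.0628
finger_force: 44.5
t 8.6 pos [0.4978 0.2699 0.1957] rpy [-3.141e+00 -1.000e-03  2.245e+00] q [-0.11  0.55 -0.69  1.77  0.41  0.97 -0.29] w 0.0628
wz 0.005 then dx 9.48 dy 0.12 dz -0.43 cm
base 0.91 [232, 27, 126, 129] rectc [0.4443 0.3576 0.05  ] mincircle [array([0.4428, 0.3555]), np.float64(0.0585)] bgr [153. 168. 170.]
```

View pics/w5.png

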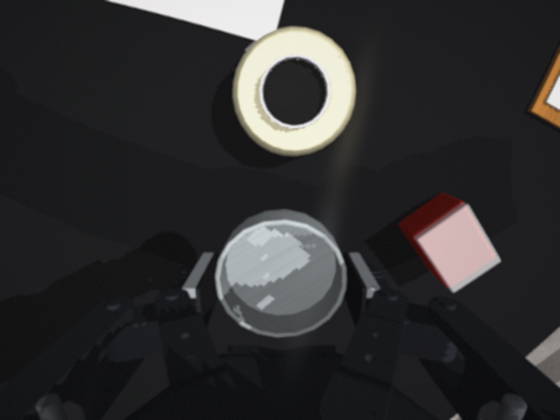

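Base at pixel (294,91), with its ring and dark well at (296,92). I'll fit the ring more precisely.

```bash
cat >> h.py <<'E'
def ring(f,box,z,thr=110):
    """centre of dark hole inside a light rim, by contour -> world circle at z"""
    x0,y0,x1,y1=box; g=cv2.cvtColor(f['frame'],cv2.COLOR_BGR2GRAY)[y0:y1,x0:x1]
    cs,hi=cv2.findContours((g>thr).astype(np.uint8),cv2.RETR_CCOMP,cv2.CHAIN_APPROX_NONE)
    for k,h in zip(cs,hi[0]):
        if cv2.contourArea(k)>800:
            h2=cv2.convexHull(k)[:,0]+[x0,y0]; w=p2w(f,h2,z)[:,:2].astype(np.float32)
            (e,ax,_)=cv2.fitEllipse(w); print('hole' if h[3]>=0 else 'outer','ellipse',np.round(e,4),np.round(ax,4),'px',cv2.fitEllipse(h2.astype(np.float32))[0])
E
python3 - <<'E'
from h import *
f=grab('wrist')
for t in (70,110,150): ring(f,(220,20,370,165),.058,t)
h=f['frame'][92,225:365]; print(h.mean(1).astype(int).tolist())
E
```

```text
outer ellipse [0.4365 0.3555] [0.1085 0.1338] px (285.0601501464844, 79.91673278808594)
hole ellipse [0.4441 0.3566] [0.0566 0.057 ] px (293.31500244140625, 86.85437774658203)
outer ellipse [0.4358 0.3561] [0.1064 0.1332] px (284.8175964355469, 78.97541809082031)
hole ellipse [0.4441 0.3567] [0.0578 0.0582] px (293.4024963378906, 86.63621520996094)
outer ellipse [0.4351 0.3573] [0.1033 0.133 ] px (284.9964294433594, 77.480224609375)
hole ellipse [0.4441 0.3568] [0.0589 0.0592] px (293.4187316894531, 86.58517456054688)
[22, 23, 23, 24, 25, 41, 75, 110, 128, 139, 157, 195, 228, 239, 240, 240, 240, 240, 240, 240, 240, 240, 240, 240, 240, 240, 239, 235, 218, 197, 187, 187, 192, 210, 231, 234, 194, 115, 50, 35, 38, 40, 42, 41, 40, 39, 42, 40, 39, 42, 40, 42, 42, 40, 42, 41, 39, 41, 39, 41, 40, 41, 41, 41, 42, 40, 40, 41, 41, 40, 40, 40, 40, 39, 40, 40, 41, 40, 41, 41, 39, 39, 40, 38, 39, 38, 40, 40, 41, 41, 41, 41, 40, 37, 32, 28, 28, 28, 43, 81, 135, 200, 235, 237, 231, 232, 237, 239, 239, 240, 240, 240, 240, 240, 239, 239, 239, 239, 239, 239, 239, 239, 239, 237, 229, 216, 203, 190, 166, 121, 72, 51, 48, 49, 49, 50, 50, 49, 51, 50]
```

```bash
python3 - <<'E'
from h import *
f=grab('wrist'); ring(f,(220,20,370,165),.058,150)
f=grab('top'); 
for t in (90,130): ring(f,(100,250,170,320),.058,t)
x=w2p(f,[[.4441,.3567,.058]]);print(x)
print(f['frame'][int(x[0][1]),100:170].mean(1).astype(int).tolist())
plan(.4441,.3567,.12)
E
```

```text
outer ellipse [0.4357 0.3571] [0.1033 0.1332] px (285.1420593261719, 77.4093246459961)
hole ellipse [0.4441 0.3567] [0.0588 0.0591] px (293.2503356933594, 85.89083862304688)
outer ellipse [0.456  0.3652] [0.2065 0.2462] px (127.79301452636719, 277.57568359375)
outer ellipse [0.4875 0.3501] [0.1597 0.204 ] px (134.9385528564453, 264.541748046875)
[[131.37605552 280.94001098]]
[43, 48, 50, 50, 46, 49, 44, 43, 45, 43, 55, 105, 197, 226, 228, 227, 201, 113, 105, 104, 108, 111, 116, 117, 119, 120, 126, 127, 126, 129, 131, 129, 133, 129, 136, 138, 134, 135, 138, 137, 136, 137, 139, 139, 140, 141, 141, 140, 145, 141, 142, 141, 142, 144, 146, 144, 133, 94, 52, 59, 58, 58, 60, 59, 56, 74, 115, 140, 140, 143]
t 8.85 pos [0.5009 0.2672 0.1952] rpy [-3.141  0.     2.239] q [-0.11  0.55 -0.69  1.77  0.41  0.97 -0.29] w 0.0626
wz -0.000 then dx 10.54 dy 1.10 dz 7.52 cm
```

```bash
python3 -m handwheel '[{"dx":2.5,"dy":0.5,"dz":2.5,"wx":0,"wy":0,"wz":0,"claw":60},{"dx":2.5,"dy":0.6,"dz":2,"wx":0,"wy":0,"wz":0,"claw":60},{"dx":0,"dy":0,"dz":0,"wx":0,"wy":0,"wz":0,"claw":60},{"dx":0,"dy":0,"dz":0,"wx":0,"wy":0,"wz":0,"claw":60}]'
python3 - <<'E'
from h import *
f=grab('wrist','w6.png'); 
for t in (110,150): ring(f,(180,20,400,205),.058,t)
plan(.4441,.3567,.12)
f=grab('top'); f['frame']=cv2.imread('pics/top0.png')
for t in (70,90,130): ring(f,(110,258,163,313),.058,t)
for n,p in (('pan',.024),('jar',.055)): look(n,p,cam='top')
E
```

```text
clock: 9.35
position: [0.4784, 0.3132, 0.1506]
tool_rot: [-3.141, 0.0, 2.24]
force: [0.3, -1.0, -0.3]
grip_width: 0.0628
finger_force: 44.5
outer ellipse [0.4182 0.3671] [0.116  0.1665] px (260.6645812988281, 107.48728942871094)
hole ellipse [0.444  0.3571] [0.0578 0.0582] px (281.12261962890625, 145.29302978515625)
outer ellipse [0.4173 0.3676] [0.1142 0.1647] px (260.19696044921875, 106.46383666992188)
hole ellipse [0.444  0.3569] [0.059  0.0591] px (281.0257568359375, 145.3959503173828)
t 9.4 pos [0.4786 0.3131 0.1508] rpy [3.141 0.    2.239] q [-0.22  0.61 -0.66  1.79  0.47  0.9  -0.42] w 0.0629
wz -0.000 then dx 5.56 dy -0.00 dz 3.08 cm
outer ellipse [0.4294 0.3539] [0.1262 0.1519] px (131.9409942626953, 287.047119140625)
outer ellipse [0.4291 0.3552] [0.1237 0.1507] px (131.42291259765625, 287.1510314941406)
outer ellipse [0.4281 0.3601] [0.1097 0.1442] px (129.49510192871094, 287.56610107421875)
pan 0.64 [234, 188, 28, 24] rectc [0.6652 0.0608 0.024 ] mincircle [array([0.669 , 0.0623]), np.float64(0.0348)] bgr [171.  88.  54.]
jar 0.62 [398, 191, 22, 23] rectc [ 0.6501 -0.3714  0.055 ] mincircle [array([ 0.6548, -0.3697]), np.float64(0.0301)] bgr [172. 172. 168.]
```

```bash
python3 -m handwheel '[{"dx":2.8,"dy":0,"dz":0,"wx":0,"wy":0,"wz":0,"claw":60},{"dx":2.75,"dy":0,"dz":0,"wx":0,"wy":0,"wz":0,"claw":60},{"dx":0,"dy":0,"dz":3,"wx":0,"wy":0,"wz":0,"claw":60},{"dx":0,"dy":0,"dz":3,"wx":0,"wy":0,"wz":0,"claw":60},{"dx":0,"dy":0,"dz":2,"wx":0,"wy":0,"wz":0,"claw":60},{"dx":0,"dy":0,"dz":0,"wx":0,"wy":0,"wz":0,"claw":60},{"dx":0,"dy":0,"dz":0,"wx":0,"wy":0,"wz":0,"claw":60}]'
python3 -c "
from h import *
plan(.444,.357,.06)"
```

```text
clock: 10.52
position: [0.4436, 0.3578, 0.0714]
tool_rot: [3.141, -0.0, 2.241]
force: [-0.4, -0.3, -1.2]
grip_width: 0.0627
finger_force: 44.5
t 10.53 pos [0.4436 0.3578 0.0714] rpy [ 3.141 -0.     2.241] q [-0.37  0.72 -0.59  1.85  0.56  0.75 -0.6 ] w 0.0627
wz -0.000 then dx -0.08 dy -0.02 dz 1.14 cm
```

```bash
python3 -m handwheel '[{"dx":-0.08,"dy":0,"dz":0.3,"wx":0,"wy":0,"wz":0,"claw":60},{"dx":0,"dy":0,"dz":0.3,"wx":0,"wy":0,"wz":0,"claw":60},{"dx":0,"dy":0,"dz":0.3,"wx":0,"wy":0,"wz":0,"claw":60},{"dx":0,"dy":0,"dz":0.2,"wx":0,"wy":0,"wz":0,"claw":60},{"dx":0,"dy":0,"dz":0,"wx":0,"wy":0,"wz":0,"claw":60}]'
```

```text
clock: 11.15
position: [0.4437, 0.3567, 0.0597]
tool_rot: [-3.142, 0.0, 2.241]
force: [-1.1, -1.8, 6.1]
grip_width: 0.063
finger_force: 45.1
```

```bash
python3 -m handwheel '[{"dx":0,"dy":0,"dz":0,"wx":0,"wy":0,"wz":0,"claw":95},{"dx":0,"dy":0,"dz":0,"wx":0,"wy":0,"wz":0,"claw":95},{"dx":0,"dy":0,"dz":0,"wx":0,"wy":0,"wz":0,"claw":95},{"dx":0,"dy":0,"dz":-3,"wx":0,"wy":0,"wz":0,"claw":100},{"dx":0,"dy":0,"dz":-5,"wx":0,"wy":0,"wz":0,"claw":100},{"dx":0,"dy":0,"dz":-5,"wx":0,"wy":0,"wz":0,"claw":100},{"dx":0,"dy":0,"dz":0,"wx":0,"wy":0,"wz":0,"claw":100}]'
python3 - <<'E'
from h import *
f=look('pan',.076,'w7.png')
plan(.455,-.344,.22,.93)
look('fine_sieve',.034,cam='top');look('fine_sieve',.034,cam='scene')
E
```

```text
clock: 12.02
position: [0.4448, 0.3579, 0.193]
tool_rot: [3.136, 0.0, 2.24]
force: [0.2, -0.6, -0.5]
grip_width: 0.0854
finger_force: 0.0
pan 0.59 [245, 171, 70, 68] rectc [0.444 0.359 0.076] mincircle [array([0.4437, 0.3568]), np.float64(0.0333)] bgr [175. 173. 167.]
t 12.12 pos [0.4439 0.3566 0.1896] rpy [3.141 0.    2.24 ] q [-0.29  0.56 -0.69  1.77  0.42  0.97 -0.49] w 0.0852
wz 1.310 then dx -55.50 dy 42.77 dz -3.04 cm
fine_sieve 0.97 [389, 266, 24, 28] rectc [ 0.4461 -0.3419  0.034 ] mincircle [array([ 0.4467, -0.3387]), np.float64(0.0338)] bgr [139. 133. 130.]
fine_sieve 0.77 [82, 257, 41, 26] rectc [ 0.4621 -0.3474  0.034 ] mincircle [array([ 0.4668, -0.3434]), np.float64(0.0465)] bgr [156. 153. 149.]
```

View pics/w7.png

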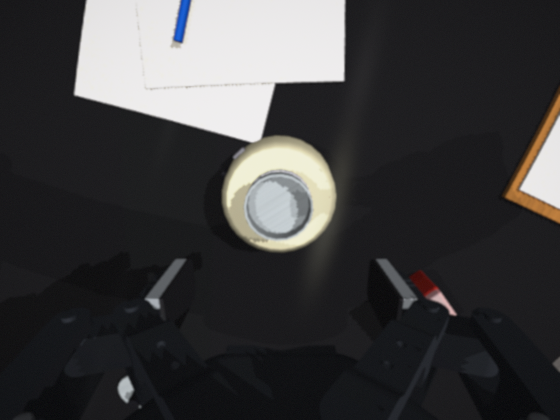

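The pan is at pixel (279,205), measured at (0.4437, 0.3568) with the rim height as expected: seated and centred. On to the fine sieve.

```bash
python3 -m handwheel '[{"dx":0,"dy":0,"dz":-0.4,"wx":0,"wy":0,"wz":0.164,"claw":100},{"dx":0,"dy":0,"dz":-0.4,"wx":0,"wy":0,"wz":0.164,"claw":100},{"dx":0,"dy":0,"dz":-0.4,"wx":0,"wy":0,"wz":0.164,"claw":100},{"dx":0,"dy":0,"dz":-0.4,"wx":0,"wy":0,"wz":0.164,"claw":100},{"dx":0,"dy":0,"dz":-0.4,"wx":0,"wy":0,"wz":0.164,"claw":100},{"dx":0,"dy":0,"dz":-0.4,"wx":0,"wy":0,"wz":0.164,"claw":100},{"dx":0,"dy":0,"dz":-0.4,"wx":0,"wy":0,"wz":0.164,"claw":100},{"dx":0,"dy":0,"dz":-0.3,"wx":0,"wy":0,"wz":0.164,"claw":100}]' && python3 -m handwheel '[{"dx":-3.96,"dy":3.03,"dz":0,"wx":0,"wy":0,"wz":0,"claw":100},{"dx":-3.96,"dy":3.03,"dz":0,"wx":0,"wy":0,"wz":0,"claw":100},{"dx":-3.96,"dy":3.03,"dz":0,"wx":0,"wy":0,"wz":0,"claw":100},{"dx":-3.96,"dy":3.03,"dz":0,"wx":0,"wy":0,"wz":0,"claw":100},{"dx":-3.96,"dy":3.03,"dz":0,"wx":0,"wy":0,"wz":0,"claw":100},{"dx":-3.96,"dy":3.03,"dz":0,"wx":0,"wy":0,"wz":0,"claw":100},{"dx":-3.96,"dy":3.03,"dz":0,"wx":0,"wy":0,"wz":0,"claw":100},{"dx":-3.96,"dy":3.03,"dz":0,"wx":0,"wy":0,"wz":0,"claw":100}]'
python3 - <<'E'
from h import *
plan(.449,-.341,.15)
E
```

```text
clock: 13.32
position: [0.4435, 0.3567, 0.2199]
tool_rot: [-3.141, 0.001, 0.924]
force: [-0.2, -0.3, -0.5]
grip_width: 0.0858
finger_force: 0.0
clock: 14.32
position: [0.4478, -0.0437, 0.2201]
tool_rot: [-3.141, 0.0, 0.929]
force: [0.9, -0.0, -0.0]
grip_width: 0.0854
finger_force: 0.0
t 14.32 pos [ 0.4478 -0.0437  0.2201] rpy [-3.141  0.     0.929] q [ 0.2   0.27 -0.28  2.04  0.1   0.84 -0.78] w 0.0854
wz -0.000 then dx -23.75 dy 17.90 dz 7.01 cm
```

```bash
python3 -m handwheel '[{"dx":-3.96,"dy":3.0,"dz":0,"wx":0,"wy":0,"wz":0,"claw":100},{"dx":-3.96,"dy":3.0,"dz":0,"wx":0,"wy":0,"wz":0,"claw":100},{"dx":-3.96,"dy":3.0,"dz":1,"wx":0,"wy":0,"wz":0,"claw":100},{"dx":-3.96,"dy":3.0,"dz":2,"wx":0,"wy":0,"wz":0,"claw":100},{"dx":-3.96,"dy":3.0,"dz":2,"wx":0,"wy":0,"wz":0,"claw":100},{"dx":-3.95,"dy":2.9,"dz":2,"wx":0,"wy":0,"wz":0,"claw":100},{"dx":0,"dy":0,"dz":0,"wx":0,"wy":0,"wz":0,"claw":100}]'
python3 - <<'E'
from h import *
f=look('fine_sieve',.034,'w8.png')
plan(.449,-.341,.016)
E
```

```text
clock: 15.2
position: [0.4473, -0.3424, 0.148]
tool_rot: [-3.138, 0.001, 0.924]
force: [-0.3, 0.3, 0.2]
grip_width: 0.0858
finger_force: 0.0
fine_sieve 0.95 [247, 170, 70, 68] rectc [ 0.4495 -0.3395  0.034 ] mincircle [array([ 0.4505, -0.3393]), np.float64(0.0329)] bgr [254. 253. 253.]
t 15.3 pos [ 0.4489 -0.3392  0.1496] rpy [-3.14  -0.     0.928] q [ 0.65  0.53 -0.15  1.84  0.11  0.79 -0.2 ] w 0.085
wz -0.000 then dx -0.14 dy 0.11 dz 13.36 cm
```

View pics/w8.png

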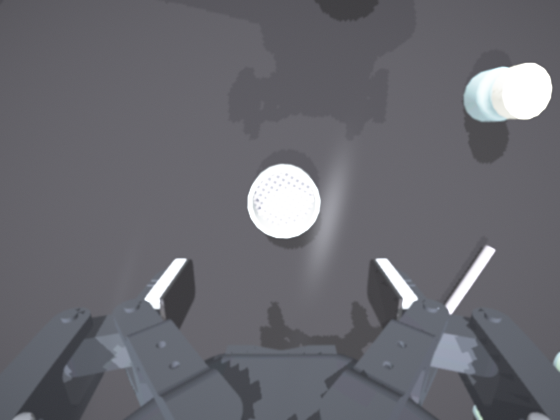

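The fine sieve is at pixel (284,203), with its mesh floor visible. It lies almost directly under the TCP.

```bash
python3 -m handwheel '[{"dx":0.05,"dy":0.1,"dz":4.5,"wx":0,"wy":0,"wz":0,"claw":100},{"dx":0,"dy":0,"dz":4.5,"wx":0,"wy":0,"wz":0,"claw":100},{"dx":0,"dy":0,"dz":3.5,"wx":0,"wy":0,"wz":0,"claw":100},{"dx":0,"dy":0,"dz":1.2,"wx":0,"wy":0,"wz":0,"claw":100},{"dx":0,"dy":0,"dz":0,"wx":0,"wy":0,"wz":0,"claw":60},{"dx":0,"dy":0,"dz":0,"wx":0,"wy":0,"wz":0,"claw":60},{"dx":0,"dy":0,"dz":0,"wx":0,"wy":0,"wz":0,"claw":60},{"dx":0,"dy":0,"dz":0,"wx":0,"wy":0,"wz":0,"claw":60}]' 40
python3 -m handwheel '[{"dx":0,"dy":0,"dz":-1,"wx":0,"wy":0,"wz":0,"claw":60},{"dx":0,"dy":0,"dz":-4,"wx":0,"wy":0,"wz":0,"claw":60},{"dx":0,"dy":0,"dz":-5,"wx":0,"wy":0,"wz":0,"claw":60},{"dx":0,"dy":0,"dz":-5,"wx":0,"wy":0,"wz":0,"claw":60},{"dx":0,"dy":0,"dz":-5,"wx":0,"wy":0,"wz":0,"claw":60},{"dx":0,"dy":0,"dz":0,"wx":0,"wy":0,"wz":0,"claw":60}]'
python3 - <<'E'
from h import *
f=look('fine_sieve',monitor.observe()['position'][2]-.012+.034)
plan(.444,.357,.21,2.24)
plan(.444,.357,.21)
E
```

```text
clock: 16.3
position: [0.4511, -0.34, 0.015]
tool_rot: [3.14, -0.0, 0.929]
force: [-0.5, 2.8, 11.6]
grip_width: 0.0629
finger_force: 45.2
clock: 17.05
position: [0.4517, -0.3407, 0.218]
tool_rot: [3.135, -0.0, 0.928]
force: [0.7, 1.1, -2.9]
grip_width: 0.0629
finger_force: 45.2
fine_sieve 0.72 [215, 207, 134, 134] rectc [ 0.4552 -0.3359  0.24  ] mincircle [array([ 0.4532, -0.337 ]), np.float64(0.0342)] bgr [208. 204. 200.]
t 17.15 pos [ 0.4502 -0.3397  0.2141] rpy [3.141 0.    0.929] q [ 0.66  0.45 -0.16  1.78  0.09  0.92 -0.18] w 0.0631
wz -1.311 then dx 55.03 dy 42.73 dz 0.41 cm
t 17.15 pos [ 0.4502 -0.3397  0.2141] rpy [3.141 0.    0.929] q [ 0.66  0.45 -0.16  1.78  0.09  0.92 -0.18] w 0.0631
wz -0.000 then dx 55.42 dy -42.23 dz 0.41 cm
```

```bash
python3 -m handwheel '[{"dx":0,"dy":0,"dz":0,"wx":0,"wy":0,"wz":-0.164,"claw":60},{"dx":0,"dy":0,"dz":0,"wx":0,"wy":0,"wz":-0.164,"claw":60},{"dx":0,"dy":0,"dz":0,"wx":0,"wy":0,"wz":-0.164,"claw":60},{"dx":0,"dy":0,"dz":0,"wx":0,"wy":0,"wz":-0.164,"claw":60},{"dx":0,"dy":0,"dz":0,"wx":0,"wy":0,"wz":-0.164,"claw":60},{"dx":0,"dy":0,"dz":0,"wx":0,"wy":0,"wz":-0.164,"claw":60},{"dx":0,"dy":0,"dz":0,"wx":0,"wy":0,"wz":-0.164,"claw":60},{"dx":0,"dy":0,"dz":0,"wx":0,"wy":0,"wz":-0.164,"claw":60}]' && python3 -m handwheel '[{"dx":3.9,"dy":3.05,"dz":0,"wx":0,"wy":0,"wz":0,"claw":60},{"dx":3.9,"dy":3.05,"dz":0,"wx":0,"wy":0,"wz":0,"claw":60},{"dx":3.9,"dy":3.05,"dz":0,"wx":0,"wy":0,"wz":0,"claw":60},{"dx":3.9,"dy":3.05,"dz":0,"wx":0,"wy":0,"wz":0,"claw":60},{"dx":3.9,"dy":3.05,"dz":0,"wx":0,"wy":0,"wz":0,"claw":60},{"dx":3.9,"dy":3.05,"dz":0,"wx":0,"wy":0,"wz":0,"claw":60},{"dx":3.9,"dy":3.05,"dz":0,"wx":0,"wy":0,"wz":0,"claw":60},{"dx":3.9,"dy":3.05,"dz":0,"wx":0,"wy":0,"wz":0,"claw":60}]'
python3 - <<'E'
from h import *
plan(.444,.357,.15,2.24)
E
```

```text
clock: 18.15
position: [0.4498, -0.3393, 0.2122]
tool_rot: [-3.141, -0.002, 2.246]
force: [-0.5, -0.4, -1.8]
grip_width: 0.0631
finger_force: 45.2
clock: 19.15
position: [0.4471, 0.0577, 0.2127]
tool_rot: [-3.14, -0.001, 2.241]
force: [0.7, -0.7, -1.7]
grip_width: 0.0627
finger_force: 45.2
t 19.15 pos [0.4471 0.0577 0.2127] rpy [-3.140e+00 -1.000e-03  2.241e+00] q [ 0.26  0.32 -0.63  2.03  0.25  0.86  0.16] w 0.0627
wz 0.001 then dx 23.66 dy 18.33 dz 6.27 cm
```

```bash
python3 -m handwheel '[{"dx":2.95,"dy":3.05,"dz":0.6,"wx":0,"wy":0,"wz":0,"claw":60},{"dx":2.95,"dy":3.05,"dz":0.6,"wx":0,"wy":0,"wz":0,"claw":60},{"dx":2.95,"dy":3.05,"dz":0.6,"wx":0,"wy":0,"wz":0,"claw":60},{"dx":2.95,"dy":3.05,"dz":0.6,"wx":0,"wy":0,"wz":0,"claw":60},{"dx":2.95,"dy":3.05,"dz":0.6,"wx":0,"wy":0,"wz":0,"claw":60},{"dx":2.95,"dy":3.05,"dz":0.6,"wx":0,"wy":0,"wz":0,"claw":60},{"dx":0,"dy":0,"dz":0,"wx":0,"wy":0,"wz":0,"claw":60},{"dx":0,"dy":0,"dz":0,"wx":0,"wy":0,"wz":0,"claw":60}]'
python3 - <<'E'
from h import *
f=look('fine_sieve',monitor.observe()['position'][2]-.015+.034)
look('pan',.076,'w9.png')
plan(.444,.357,.0885,2.24)
E
```

```text
clock: 20.15
position: [0.4809, 0.308, 0.1765]
tool_rot: [-3.14, -0.0, 2.241]
force: [-0.4, -1.0, -1.9]
grip_width: 0.0628
finger_force: 45.2
fine_sieve 0.92 [216, 209, 131, 130] rectc [0.4782 0.3119 0.1955] mincircle [array([0.4791, 0.3102]), np.float64(0.0351)] bgr [106. 102. 100.]
pan 0.69 [245, 101, 80, 77] rectc [0.4464 0.3572 0.076 ] mincircle [array([0.4442, 0.3555]), np.float64(0.0322)] bgr [182. 180. 173.]
t 20.35 pos [0.4817 0.3078 0.1775] rpy [-3.141  0.     2.24 ] q [-0.24  0.56 -0.61  1.77  0.39  0.93 -0.35] w 0.0633
wz -0.000 then dx 6.20 dy 0.10 dz 8.90 cm
```

View pics/w9.png

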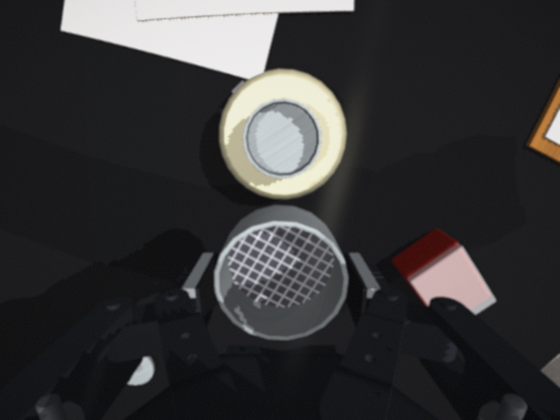

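Pan at (282,138), seated in the base. The fine sieve is held centred at (282,280).

```bash
python3 -m handwheel '[{"dx":3.1,"dy":0.1,"dz":0,"wx":0,"wy":0,"wz":0,"claw":60},{"dx":3.07,"dy":0,"dz":0,"wx":0,"wy":0,"wz":0,"claw":60},{"dx":0,"dy":0,"dz":4,"wx":0,"wy":0,"wz":0,"claw":60},{"dx":0,"dy":0,"dz":4,"wx":0,"wy":0,"wz":0,"claw":60},{"dx":0,"dy":0,"dz":0,"wx":0,"wy":0,"wz":0,"claw":60},{"dx":0,"dy":0,"dz":0,"wx":0,"wy":0,"wz":0,"claw":60}]'
python3 -c "
from h import *
plan(.444,.3565,.085)"
```

```text
clock: 21.1
position: [0.4445, 0.358, 0.0989]
tool_rot: [3.14, -0.0, 2.24]
force: [-0.6, 0.4, -1.6]
grip_width: 0.0627
finger_force: 45.5
t 21.1 pos [0.4445 0.358  0.0989] rpy [ 3.14 -0.    2.24] q [-0.39  0.66 -0.56  1.83  0.48  0.78 -0.53] w 0.0627
wz -0.000 then dx -0.09 dy -0.13 dz 1.39 cm
```

```bash
python3 -m handwheel '[{"dx":-0.09,"dy":-0.08,"dz":0.4,"wx":0,"wy":0,"wz":0,"claw":60},{"dx":0,"dy":0,"dz":0.4,"wx":0,"wy":0,"wz":0,"claw":60},{"dx":0,"dy":0,"dz":0.3,"wx":0,"wy":0,"wz":0,"claw":60},{"dx":0,"dy":0,"dz":0.3,"wx":0,"wy":0,"wz":0,"claw":60},{"dx":0,"dy":0,"dz":0,"wx":0,"wy":0,"wz":0,"claw":60},{"dx":0,"dy":0,"dz":0,"wx":0,"wy":0,"wz":0,"claw":60}]'
```

```text
clock: 21.85
position: [0.444, 0.3566, 0.0848]
tool_rot: [3.141, 0.001, 2.241]
force: [-6.0, -7.8, 26.3]
grip_width: 0.063
finger_force: 48.2
```

```bash
python3 -m handwheel '[{"dx":0,"dy":0,"dz":-0.1,"wx":0,"wy":0,"wz":0,"claw":75},{"dx":0,"dy":0,"dz":0,"wx":0,"wy":0,"wz":0,"claw":95},{"dx":0,"dy":0,"dz":0,"wx":0,"wy":0,"wz":0,"claw":95},{"dx":0,"dy":0,"dz":-3,"wx":0,"wy":0,"wz":0,"claw":100},{"dx":0,"dy":0,"dz":-5,"wx":0,"wy":0,"wz":0,"claw":100},{"dx":0,"dy":0,"dz":-5,"wx":0,"wy":0,"wz":0,"claw":100},{"dx":0,"dy":0,"dz":0,"wx":0,"wy":0,"wz":0,"claw":100},{"dx":0,"dy":0,"dz":0,"wx":0,"wy":0,"wz":0,"claw":100}]'
python3 - <<'E'
from h import *
f=look('fine_sieve',.104,'w10.png')
f=look('fine_sieve',.104,'s10.png','scene')
a=f['frame'][95:180,275:365]; b=cv2.imread('pics/w10.png')[110:290,160:400]
cv2.imwrite('pics/c10.png',np.hstack([cv2.resize(a,(400,378),interpolation=2),cv2.resize(b,(400,378))]))
for c in ('top','scene'): look('coarse_sieve',.048,None,c)
plan(.625,-.187,.24,1.28)
E
```

```text
clock: 22.85
position: [0.4438, 0.3562, 0.2141]
tool_rot: [-3.141, 0.0, 2.241]
force: [-0.3, 0.6, -0.6]
grip_width: 0.0854
finger_force: 0.0
fine_sieve 0.59 [246, 172, 68, 74] rectc [0.4427 0.3555 0.104 ] mincircle [array([0.4435, 0.357 ]), np.float64(0.0339)] bgr [136. 131. 129.]
fine_sieve 0.56 [308, 113, 25, 19] rectc [0.471  0.3206 0.104 ] mincircle [array([0.4621, 0.3351]), np.float64(0.055)] bgr [151. 149. 145.]
coarse_sieve 0.86 [307, 167, 24, 24] rectc [ 0.7163 -0.1338  0.048 ] mincircle [array([ 0.7221, -0.1281]), np.float64(0.0355)] bgr [58. 93. 48.]
coarse_sieve 0.58 [323, 200, 29, 29] rectc [ 0.6182 -0.1813  0.048 ] mincircle [array([ 0.6181, -0.1838]), np.float64(0.0359)] bgr [116. 114. 109.]
coarse_sieve 0.87 [195, 253, 33, 37] rectc [ 0.6388 -0.1998  0.048 ] mincircle [array([ 0.6382, -0.1971]), np.float64(0.049)] bgr [152. 150. 145.]
coarse_sieve 0.86 [252, 265, 35, 40] rectc [ 0.746  -0.1455  0.048 ] mincircle [array([ 0.7426, -0.143 ]), np.float64(0.0472)] bgr [ 67. 119.  53.]
t 23.25 pos [0.4437 0.3565 0.2141] rpy [-3.141 -0.     2.241] q [-0.33  0.52 -0.64  1.74  0.36  1.   -0.43] w 0.0849
wz 0.961 then dx -46.87 dy 32.95 dz -2.59 cm
```

View pics/c10.png

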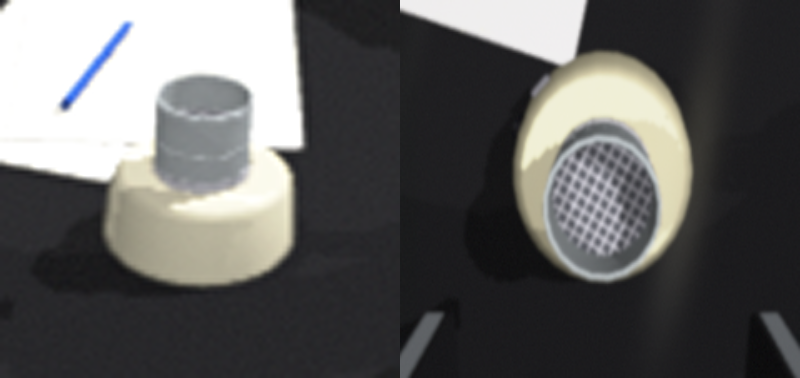

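Both views show the fine sieve seated flush and level on the pan. Now for the coarse sieve: the steel one at top px (338,214), not the green one at (319,179).

```bash
python3 -m handwheel '[{"dx":0,"dy":0,"dz":-0.5,"wx":0,"wy":0,"wz":0.16,"claw":100},{"dx":0,"dy":0,"dz":-0.5,"wx":0,"wy":0,"wz":0.16,"claw":100},{"dx":0,"dy":0,"dz":-0.5,"wx":0,"wy":0,"wz":0.16,"claw":100},{"dx":0,"dy":0,"dz":-0.5,"wx":0,"wy":0,"wz":0.16,"claw":100},{"dx":0,"dy":0,"dz":-0.5,"wx":0,"wy":0,"wz":0.16,"claw":100},{"dx":0,"dy":0,"dz":0,"wx":0,"wy":0,"wz":0.16,"claw":100},{"dx":-3.9,"dy":2.75,"dz":0,"wx":0,"wy":0,"wz":0,"claw":100},{"dx":-3.9,"dy":2.75,"dz":0,"wx":0,"wy":0,"wz":0,"claw":100}]' && python3 -m handwheel '[{"dx":-3.9,"dy":2.75,"dz":0,"wx":0,"wy":0,"wz":0,"claw":100},{"dx":-3.9,"dy":2.75,"dz":0,"wx":0,"wy":0,"wz":0,"claw":100},{"dx":-3.9,"dy":2.75,"dz":0,"wx":0,"wy":0,"wz":0,"claw":100},{"dx":-3.9,"dy":2.75,"dz":0,"wx":0,"wy":0,"wz":0,"claw":100},{"dx":-3.9,"dy":2.75,"dz":0,"wx":0,"wy":0,"wz":0,"claw":100},{"dx":-3.9,"dy":2.75,"dz":0,"wx":0,"wy":0,"wz":0,"claw":100},{"dx":-3.9,"dy":2.75,"dz":0,"wx":0,"wy":0,"wz":0,"claw":100},{"dx":-3.9,"dy":2.75,"dz":0,"wx":0,"wy":0,"wz":0,"claw":100}]'
python3 - <<'E'
from h import *
plan(.622,-.187,.17)
E
```

```text
clock: 24.25
position: [0.4743, 0.2652, 0.2393]
tool_rot: [-3.141, 0.0, 1.282]
force: [1.2, -0.7, -0.3]
grip_width: 0.0856
finger_force: 0.0
clock: 25.25
position: [0.5962, -0.0973, 0.2394]
tool_rot: [-3.141, -0.0, 1.281]
force: [1.2, 0.5, -0.5]
grip_width: 0.0853
finger_force: 0.0
t 25.25 pos [ 0.5962 -0.0973  0.2394] rpy [-3.141 -0.     1.281] q [ 0.27  0.49 -0.3   1.64  0.16  1.04 -0.37] w 0.0853
wz -0.000 then dx -7.86 dy 5.04 dz 6.94 cm
```

```bash
python3 -m handwheel '[{"dx":-3.5,"dy":2.3,"dz":0,"wx":0,"wy":0,"wz":0,"claw":100},{"dx":-3.4,"dy":2.2,"dz":3.5,"wx":0,"wy":0,"wz":0,"claw":100},{"dx":0,"dy":0,"dz":3.5,"wx":0,"wy":0,"wz":0,"claw":100},{"dx":0,"dy":0,"dz":0,"wx":0,"wy":0,"wz":0,"claw":100},{"dx":0,"dy":0,"dz":0,"wx":0,"wy":0,"wz":0,"claw":100}]'
python3 - <<'E'
from h import *
f=look('coarse_sieve',.048,'w11.png')
plan(.622,-.187,.022)
E
```

```text
clock: 25.88
position: [0.6198, -0.1742, 0.1708]
tool_rot: [3.14, -0.0, 1.282]
force: [0.4, 0.1, 0.3]
grip_width: 0.0855
finger_force: 0.0
coarse_sieve 0.74 [340, 87, 82, 73] rectc [ 0.7244 -0.1289  0.048 ] mincircle [array([ 0.7252, -0.1278]), np.float64(0.0353)] bgr [ 86. 167.  51.]
coarse_sieve 0.6 [254, 175, 68, 72] rectc [ 0.6248 -0.1817  0.048 ] mincircle [array([ 0.6238, -0.1822]), np.float64(0.035)] bgr [213. 211. 209.]
t 25.98 pos [ 0.62   -0.1744  0.1713] rpy [ 3.139 -0.     1.281] q [ 0.36  0.62 -0.26  1.59  0.19  0.95 -0.26] w 0.0853
wz -0.000 then dx -1.15 dy 0.55 dz 14.93 cm
```

View pics/w11.png

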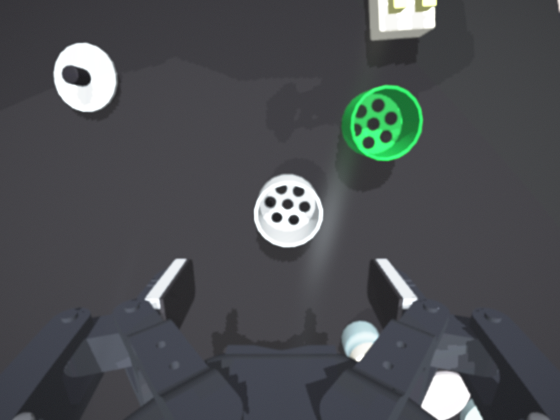

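The steel coarse sieve is at (288,212) and the green look-alike at (383,122). Grasping the steel one.

```bash
python3 -m handwheel '[{"dx":-0.93,"dy":0.6,"dz":4.5,"wx":0,"wy":0,"wz":0,"claw":100},{"dx":0,"dy":0,"dz":4.5,"wx":0,"wy":0,"wz":0,"claw":100},{"dx":0,"dy":0,"dz":4.5,"wx":0,"wy":0,"wz":0,"claw":100},{"dx":0,"dy":0,"dz":1.4,"wx":0,"wy":0,"wz":0,"claw":100},{"dx":0,"dy":0,"dz":0,"wx":0,"wy":0,"wz":0,"claw":60},{"dx":0,"dy":0,"dz":0,"wx":0,"wy":0,"wz":0,"claw":60},{"dx":0,"dy":0,"dz":0,"wx":0,"wy":0,"wz":0,"claw":60},{"dx":0,"dy":0,"dz":0,"wx":0,"wy":0,"wz":0,"claw":60}]' 40
python3 -m handwheel '[{"dx":0,"dy":0,"dz":-1,"wx":0,"wy":0,"wz":0,"claw":60},{"dx":0,"dy":0,"dz":-4,"wx":0,"wy":0,"wz":0,"claw":60},{"dx":0,"dy":0,"dz":-5,"wx":0,"wy":0,"wz":0,"claw":60},{"dx":0,"dy":0,"dz":-5,"wx":0,"wy":0,"wz":0,"claw":60},{"dx":0,"dy":0,"dz":-5,"wx":0,"wy":0,"wz":0,"claw":60},{"dx":0,"dy":0,"dz":0,"wx":0,"wy":0,"wz":0,"claw":60},{"dx":0,"dy":0,"dz":0,"wx":0,"wy":0,"wz":0,"claw":60}]'
python3 - <<'E'
from h import *
f=look('coarse_sieve',monitor.observe()['position'][2]+.024)
plan(.444,.3567,.21,2.24)
E
```

```text
clock: 26.98
position: [0.6234, -0.1857, 0.0225]
tool_rot: [3.139, -0.0, 1.281]
force: [-1.0, 0.7, 9.4]
grip_width: 0.0633
finger_force: 45.3
clock: 27.85
position: [0.6219, -0.1855, 0.2206]
tool_rot: [-3.141, 0.0, 1.281]
force: [-0.7, -0.4, -3.3]
grip_width: 0.0634
finger_force: 45.4
coarse_sieve 0.74 [209, 200, 142, 146] rectc [ 0.6234 -0.1781  0.2446] mincircle [array([ 0.6227, -0.1811]), np.float64(0.0371)] bgr [187. 185. 180.]
coarse_sieve 0.73 [328, 80, 71, 66] rectc [ 0.6736 -0.1219  0.2446] mincircle [array([ 0.6732, -0.1222]), np.float64(0.0132)] bgr [ 69. 141.  41.]
t 27.95 pos [ 0.6217 -0.1853  0.2194] rpy [-3.14   0.     1.281] q [ 0.38  0.58 -0.27  1.53  0.17  1.05 -0.23] w 0.0634
wz -0.959 then dx 53.53 dy 19.69 dz 0.94 cm
```

```bash
python3 -m handwheel '[{"dx":0,"dy":0,"dz":0,"wx":0,"wy":0,"wz":-0.16,"claw":60},{"dx":0,"dy":0,"dz":0,"wx":0,"wy":0,"wz":-0.16,"claw":60},{"dx":0,"dy":0,"dz":0,"wx":0,"wy":0,"wz":-0.16,"claw":60},{"dx":0,"dy":0,"dz":0,"wx":0,"wy":0,"wz":-0.16,"claw":60},{"dx":0,"dy":0,"dz":0,"wx":0,"wy":0,"wz":-0.16,"claw":60},{"dx":0,"dy":0,"dz":0,"wx":0,"wy":0,"wz":-0.16,"claw":60},{"dx":4.3,"dy":1.79,"dz":0,"wx":0,"wy":0,"wz":0,"claw":60},{"dx":4.3,"dy":1.79,"dz":0,"wx":0,"wy":0,"wz":0,"claw":60}]' && python3 -m handwheel '[{"dx":4.3,"dy":1.79,"dz":0,"wx":0,"wy":0,"wz":0,"claw":60},{"dx":4.3,"dy":1.79,"dz":0,"wx":0,"wy":0,"wz":0,"claw":60},{"dx":4.3,"dy":1.79,"dz":0,"wx":0,"wy":0,"wz":0,"claw":60},{"dx":4.3,"dy":1.79,"dz":0,"wx":0,"wy":0,"wz":0,"claw":60},{"dx":4.3,"dy":1.79,"dz":0,"wx":0,"wy":0,"wz":0,"claw":60},{"dx":4.3,"dy":1.79,"dz":0,"wx":0,"wy":0,"wz":0,"claw":60},{"dx":4.3,"dy":1.79,"dz":0,"wx":0,"wy":0,"wz":0,"claw":60},{"dx":0,"dy":0,"dz":0,"wx":0,"wy":0,"wz":0,"claw":60}]'
python3 - <<'E'
from h import *
look('fine_sieve',.104)
plan(.444,.3567,.145,2.24)
E
```

```text
clock: 28.95
position: [0.596, -0.0949, 0.2192]
tool_rot: [-3.141, -0.002, 2.24]
force: [1.7, 0.6, -0.9]
grip_width: 0.0634
finger_force: 45.3
clock: 29.95
position: [0.5065, 0.2215, 0.2198]
tool_rot: [-3.141, -0.002, 2.246]
force: [0.2, -0.7, -1.7]
grip_width: 0.0634
finger_force: 45.3
fine_sieve 0.96 [283, 0, 80, 82] rectc [0.4467 0.3502 0.104 ] mincircle [array([0.4462, 0.3536]), np.float64(0.0341)] bgr [175. 170. 169.]
t 30.05 pos [0.5079 0.2178 0.2197] rpy [-3.14  -0.     2.242] q [-0.08  0.47 -0.6   1.78  0.31  0.98 -0.13] w 0.0633
wz 0.002 then dx 14.86 dy 3.61 dz 7.47 cm
```

```bash
python3 -m handwheel '[{"dx":3.7,"dy":0.9,"dz":0,"wx":0,"wy":0,"wz":0,"claw":60},{"dx":3.7,"dy":0.9,"dz":0,"wx":0,"wy":0,"wz":0,"claw":60},{"dx":3.7,"dy":0.9,"dz":0,"wx":0,"wy":0,"wz":0,"claw":60},{"dx":3.75,"dy":0.9,"dz":0,"wx":0,"wy":0,"wz":0,"claw":60},{"dx":0,"dy":0,"dz":4,"wx":0,"wy":0,"wz":0,"claw":60},{"dx":0,"dy":0,"dz":4,"wx":0,"wy":0,"wz":0,"claw":60},{"dx":0,"dy":0,"dz":0,"wx":0,"wy":0,"wz":0,"claw":60},{"dx":0,"dy":0,"dz":0,"wx":0,"wy":0,"wz":0,"claw":60}]'
python3 -c "
from h import *
plan(.4438,.3567,.1205)"
```

```text
clock: 31.05
position: [0.4451, 0.3565, 0.1417]
tool_rot: [3.141, -0.0, 2.24]
force: [0.5, -0.0, -1.6]
grip_width: 0.0631
finger_force: 45.7
t 31.05 pos [0.4451 0.3565 0.1417] rpy [ 3.141 -0.     2.24 ] q [-0.38  0.6  -0.57  1.81  0.42  0.85 -0.48] w 0.0631
wz -0.000 then dx 0.09 dy -0.09 dz 2.12 cm
```

```bash
python3 -m handwheel '[{"dx":0.09,"dy":-0.09,"dz":0.6,"wx":0,"wy":0,"wz":0,"claw":60},{"dx":0,"dy":0,"dz":0.5,"wx":0,"wy":0,"wz":0,"claw":60},{"dx":0,"dy":0,"dz":0.4,"wx":0,"wy":0,"wz":0,"claw":60},{"dx":0,"dy":0,"dz":0.3,"wx":0,"wy":0,"wz":0,"claw":60},{"dx":0,"dy":0,"dz":0.3,"wx":0,"wy":0,"wz":0,"claw":60},{"dx":0,"dy":0,"dz":0,"wx":0,"wy":0,"wz":0,"claw":60},{"dx":0,"dy":0,"dz":0,"wx":0,"wy":0,"wz":0,"claw":60}]'
```

```text
clock: 31.92
position: [0.4431, 0.357, 0.1204]
tool_rot: [3.141, 0.0, 2.241]
force: [-4.4, -4.1, 16.0]
grip_width: 0.0634
finger_force: 47.4
```

```bash
python3 -m handwheel '[{"dx":0,"dy":0,"dz":-0.05,"wx":0,"wy":0,"wz":0,"claw":75},{"dx":0,"dy":0,"dz":0,"wx":0,"wy":0,"wz":0,"claw":95},{"dx":0,"dy":0,"dz":0,"wx":0,"wy":0,"wz":0,"claw":95},{"dx":0,"dy":0,"dz":-3,"wx":0,"wy":0,"wz":0,"claw":100},{"dx":0,"dy":0,"dz":-5,"wx":0,"wy":0,"wz":0,"claw":100},{"dx":0,"dy":0,"dz":-5,"wx":0,"wy":0,"wz":0,"claw":100},{"dx":0,"dy":0,"dz":0,"wx":0,"wy":0,"wz":0,"claw":100},{"dx":0,"dy":0,"dz":0,"wx":0,"wy":0,"wz":0,"claw":100}]'
python3 - <<'E'
from h import *
f=look('coarse_sieve',.146,'w12.png')
f=grab('scene','s12.png')
a=f['frame'][75:175,265:365]; b=cv2.imread('pics/w12.png')[110:290,160:400]
cv2.imwrite('pics/c12.png',np.hstack([cv2.resize(a,(400,400),interpolation=2),cv2.resize(b,(400,300+100))]))
for c in ('top','scene'): look('lid',.01,None,c)
plan(.478,-.012,.17,1.55)
E
```

```text
clock: 32.92
position: [0.443, 0.3566, 0.2496]
tool_rot: [-3.141, 0.0, 2.241]
force: [-0.7, 0.4, -0.9]
grip_width: 0.0852
finger_force: 0.0
coarse_sieve 0.75 [243, 170, 75, 73] rectc [0.44   0.3595 0.146 ] mincircle [array([0.4414, 0.3591]), np.float64(0.0341)] bgr [116. 114. 110.]
lid 0.88 [260, 260, 26, 22] rectc [ 0.4726 -0.0088  0.01  ] mincircle [array([ 0.4679, -0.0049]), np.float64(0.0333)] bgr [185. 181. 174.]
lid 0.86 [221, 195, 25, 19] rectc [ 0.4753 -0.0041  0.01  ] mincircle [array([ 0.47  , -0.0033]), np.float64(0.0368)] bgr [193. 191. 187.]
t 33.27 pos [0.4429 0.3568 0.2495] rpy [-3.141 -0.     2.241] q [-0.33  0.47 -0.63  1.71  0.31  1.06 -0.39] w 0.0851
wz 0.691 then dx -36.80 dy 4.28 dz 7.95 cm
```

View pics/c12.png

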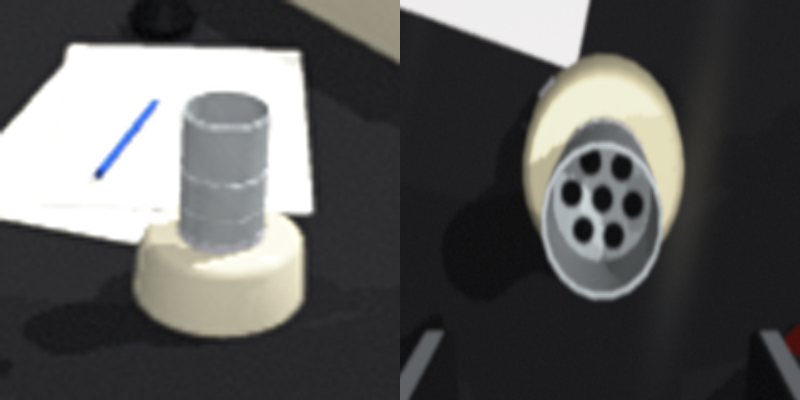

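The stack is straight, with uniform seams in the scene view, and the coarse sieve's rim is centred. Lid next.

```bash
python3 -m handwheel '[{"dx":0,"dy":0,"dz":0,"wx":0,"wy":0,"wz":0.1725,"claw":100},{"dx":0,"dy":0,"dz":0,"wx":0,"wy":0,"wz":0.1725,"claw":100},{"dx":0,"dy":0,"dz":0,"wx":0,"wy":0,"wz":0.1725,"claw":100},{"dx":0,"dy":0,"dz":0,"wx":0,"wy":0,"wz":0.1725,"claw":100},{"dx":-4.5,"dy":0.43,"dz":0,"wx":0,"wy":0,"wz":0,"claw":70},{"dx":-4.5,"dy":0.43,"dz":0,"wx":0,"wy":0,"wz":0,"claw":70},{"dx":-4.5,"dy":0.43,"dz":0,"wx":0,"wy":0,"wz":0,"claw":70},{"dx":-4.5,"dy":0.43,"dz":0,"wx":0,"wy":0,"wz":0,"claw":70}]' && python3 -m handwheel '[{"dx":-4.5,"dy":0.43,"dz":2,"wx":0,"wy":0,"wz":0,"claw":70},{"dx":-4.5,"dy":0.43,"dz":2,"wx":0,"wy":0,"wz":0,"claw":70},{"dx":-4.5,"dy":0.43,"dz":2,"wx":0,"wy":0,"wz":0,"claw":70},{"dx":-4.5,"dy":0.43,"dz":2,"wx":0,"wy":0,"wz":0,"claw":70},{"dx":0,"dy":0,"dz":0,"wx":0,"wy":0,"wz":0,"claw":70},{"dx":0,"dy":0,"dz":0,"wx":0,"wy":0,"wz":0,"claw":70}]'
python3 - <<'E'
from h import *
f=look('lid',.011,'w13.png')
b=f['frame'].max(2)
plan(.470,-.005,.10,1.55)
E
```

```text
clock: 34.28
position: [0.4565, 0.1751, 0.2499]
tool_rot: [-3.142, 0.0, 1.551]
force: [0.7, 1.1, 0.5]
grip_width: 0.0597
finger_force: 0.0
clock: 35.02
position: [0.4703, -0.0033, 0.17]
tool_rot: [-3.142, -0.0, 1.551]
force: [0.8, 1.1, -0.2]
grip_width: 0.0596
finger_force: 0.0
lid 0.62 [250, 166, 62, 60] rectc [ 0.47   -0.0028  0.011 ] mincircle [array([ 0.467 , -0.0036]), np.float64(0.032)] bgr [245. 244. 244.]
t 35.12 pos [ 0.4704 -0.0027  0.1703] rpy [ 3.141 -0.     1.552] q [ 0.17  0.38 -0.36  2.04  0.19  0.75 -0.33] w 0.0602
wz 0.002 then dx -0.23 dy -0.04 dz 7.03 cm
```

View pics/w13.png

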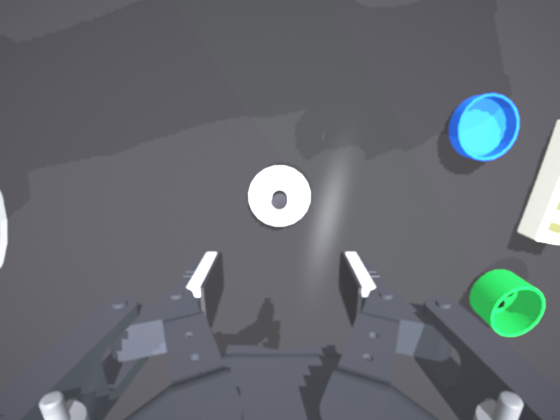

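The lid is at (280,196) with its knob at (279,200), right under the TCP. Grasping the knob.

```bash
python3 -m handwheel '[{"dx":0,"dy":-0.1,"dz":4.5,"wx":0,"wy":0,"wz":0,"claw":60},{"dx":0,"dy":0,"dz":4.5,"wx":0,"wy":0,"wz":0,"claw":60},{"dx":0,"dy":0,"dz":4.5,"wx":0,"wy":0,"wz":0,"claw":60},{"dx":0,"dy":0,"dz":2.2,"wx":0,"wy":0,"wz":0,"claw":60},{"dx":0,"dy":0,"dz":0,"wx":0,"wy":0,"wz":0,"claw":10},{"dx":0,"dy":0,"dz":0,"wx":0,"wy":0,"wz":0,"claw":10},{"dx":0,"dy":0,"dz":0,"wx":0,"wy":0,"wz":0,"claw":10},{"dx":0,"dy":0,"dz":0,"wx":0,"wy":0,"wz":0,"claw":10}]' 40 && python3 -m handwheel '[{"dx":0,"dy":0,"dz":0,"wx":0,"wy":0,"wz":0,"claw":10},{"dx":0,"dy":0,"dz":0,"wx":0,"wy":0,"wz":0,"claw":10}]'
```

```text
clock: 36.12
position: [0.4699, -0.0037, 0.014]
tool_rot: [3.14, -0.0, 1.551]
force: [-1.4, 1.4, 10.8]
grip_width: 0.0165
finger_force: 40.1
clock: 36.38
position: [0.4699, -0.0037, 0.014]
tool_rot: [3.14, -0.0, 1.551]
force: [-2.1, 1.7, 11.0]
grip_width: 0.0169
finger_force: 40.1
```

```bash
python3 -m handwheel '[{"dx":0,"dy":0,"dz":-1,"wx":0,"wy":0,"wz":0,"claw":10},{"dx":0,"dy":0,"dz":-4,"wx":0,"wy":0,"wz":0,"claw":10},{"dx":0,"dy":0,"dz":-5,"wx":0,"wy":0,"wz":0,"claw":10},{"dx":0,"dy":0,"dz":-5,"wx":0,"wy":0,"wz":0,"claw":10},{"dx":0,"dy":0,"dz":-5,"wx":0,"wy":0,"wz":0,"claw":10},{"dx":0,"dy":0,"dz":-3.4,"wx":0,"wy":0,"wz":0,"claw":10},{"dx":0,"dy":0,"dz":0,"wx":0,"wy":0,"wz":0,"claw":10},{"dx":0,"dy":0,"dz":0,"wx":0,"wy":0,"wz":0,"claw":10}]'
python3 - <<'E'
from h import *
z=monitor.observe()['position'][2]
look('lid',z-.003,'w14.png')
plan(.4435,.357,.25,2.24)
E
```

```text
clock: 37.38
position: [0.4687, -0.0039, 0.2469]
tool_rot: [-3.141, 0.0, 1.551]
force: [-0.5, 0.5, -2.6]
grip_width: 0.0161
finger_force: 39.2
lid 0.94 [225, 205, 113, 107] rectc [ 0.4688 -0.0018  0.2439] mincircle [array([ 0.4684, -0.004 ]), np.float64(0.0321)] bgr [211. 210. 209.]
t 37.48 pos [ 0.4686 -0.0039  0.2462] rpy [-3.14   0.     1.551] q [ 0.22  0.28 -0.41  1.96  0.14  0.93 -0.28] w 0.0166
wz -0.689 then dx 29.86 dy 20.42 dz -0.38 cm
```

View pics/w14.png

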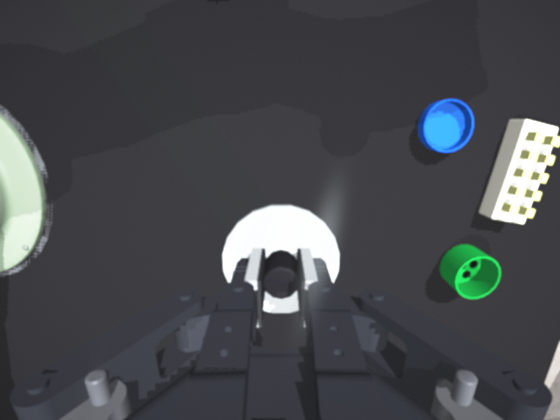

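The lid is held level and centred at (281,258). Moving it over the stack.

```bash
python3 -m handwheel '[{"dx":0,"dy":0,"dz":-0.1,"wx":0,"wy":0,"wz":-0.172,"claw":10},{"dx":0,"dy":0,"dz":-0.1,"wx":0,"wy":0,"wz":-0.172,"claw":10},{"dx":0,"dy":0,"dz":-0.1,"wx":0,"wy":0,"wz":-0.172,"claw":10},{"dx":0,"dy":0,"dz":-0.1,"wx":0,"wy":0,"wz":-0.172,"claw":10},{"dx":3.4,"dy":2.55,"dz":0,"wx":0,"wy":0,"wz":0,"claw":10},{"dx":3.4,"dy":2.55,"dz":0,"wx":0,"wy":0,"wz":0,"claw":10},{"dx":3.4,"dy":2.55,"dz":0,"wx":0,"wy":0,"wz":0,"claw":10},{"dx":3.4,"dy":2.55,"dz":0,"wx":0,"wy":0,"wz":0,"claw":10}]' && python3 -m handwheel '[{"dx":3,"dy":2.55,"dz":0,"wx":0,"wy":0,"wz":0,"claw":10},{"dx":3,"dy":2.55,"dz":0,"wx":0,"wy":0,"wz":0,"claw":10},{"dx":2.5,"dy":2.55,"dz":0,"wx":0,"wy":0,"wz":0,"claw":10},{"dx":2,"dy":2.55,"dz":0,"wx":0,"wy":0,"wz":0,"claw":10},{"dx":0,"dy":0,"dz":0,"wx":0,"wy":0,"wz":0,"claw":10},{"dx":0,"dy":0,"dz":0,"wx":0,"wy":0,"wz":0,"claw":10}]'
python3 - <<'E'
from h import *
look('coarse_sieve',.146)
plan(.4432,.357,.175,2.24)
E
```

```text
clock: 38.48
position: [0.4645, 0.1674, 0.2501]
tool_rot: [-3.14, -0.001, 2.239]
force: [0.2, -0.2, -1.8]
grip_width: 0.0163
finger_force: 39.3
clock: 39.22
position: [0.4797, 0.3113, 0.2501]
tool_rot: [-3.14, -0.0, 2.239]
force: [0.1, -0.2, -1.0]
grip_width: 0.0159
finger_force: 39.3
coarse_sieve 0.76 [242, 104, 76, 77] rectc [0.4429 0.3565 0.146 ] mincircle [array([0.4425, 0.3573]), np.float64(0.032)] bgr [121. 119. 115.]
t 39.33 pos [0.4801 0.3109 0.2506] rpy [-3.141  0.     2.238] q [-0.24  0.47 -0.61  1.7   0.3   1.07 -0.28] w 0.0161
wz -0.002 then dx 5.90 dy -0.03 dz 7.56 cm
```

```bash
python3 -m handwheel '[{"dx":3,"dy":-0.06,"dz":0,"wx":0,"wy":0,"wz":0,"claw":10},{"dx":2.95,"dy":0,"dz":0,"wx":0,"wy":0,"wz":0,"claw":10},{"dx":0,"dy":0,"dz":4,"wx":0,"wy":0,"wz":0,"claw":10},{"dx":0,"dy":0,"dz":3.8,"wx":0,"wy":0,"wz":0,"claw":10},{"dx":0,"dy":0,"dz":0,"wx":0,"wy":0,"wz":0,"claw":10},{"dx":0,"dy":0,"dz":0,"wx":0,"wy":0,"wz":0,"claw":10}]'
python3 -c "
from h import *
plan(.4428,.357,.154)"
```

```text
clock: 40.08
position: [0.4433, 0.3583, 0.1744]
tool_rot: [3.14, -0.0, 2.238]
force: [0.4, 0.1, -0.1]
grip_width: 0.0165
finger_force: 39.3
t 40.08 pos [0.4433 0.3583 0.1744] rpy [ 3.14  -0.     2.238] q [-0.37  0.56 -0.58  1.78  0.38  0.91 -0.45] w 0.0165
wz -0.000 then dx -0.07 dy -0.12 dz 2.04 cm
```

```bash
python3 -m handwheel '[{"dx":-0.06,"dy":-0.06,"dz":0.6,"wx":0,"wy":0,"wz":0,"claw":10},{"dx":0,"dy":0,"dz":0.5,"wx":0,"wy":0,"wz":0,"claw":10},{"dx":0,"dy":0,"dz":0.4,"wx":0,"wy":0,"wz":0,"claw":10},{"dx":0,"dy":0,"dz":0.3,"wx":0,"wy":0,"wz":0,"claw":10},{"dx":0,"dy":0,"dz":0.2,"wx":0,"wy":0,"wz":0,"claw":10},{"dx":0,"dy":0,"dz":0,"wx":0,"wy":0,"wz":0,"claw":10},{"dx":0,"dy":0,"dz":0,"wx":0,"wy":0,"wz":0,"claw":10}]'
```

```text
clock: 40.95
position: [0.4429, 0.3576, 0.1539]
tool_rot: [3.141, 0.0, 2.239]
force: [-2.5, -3.2, 14.4]
grip_width: 0.0163
finger_force: 40.9
```

Seated at the expected height of 0.154. Releasing and backing off.

```bash
python3 -m handwheel '[{"dx":0,"dy":0,"dz":-0.05,"wx":0,"wy":0,"wz":0,"claw":30},{"dx":0,"dy":0,"dz":0,"wx":0,"wy":0,"wz":0,"claw":50},{"dx":0,"dy":0,"dz":0,"wx":0,"wy":0,"wz":0,"claw":50},{"dx":0,"dy":0,"dz":0,"wx":0,"wy":0,"wz":0,"claw":50},{"dx":0,"dy":0,"dz":-3,"wx":0,"wy":0,"wz":0,"claw":50},{"dx":0,"dy":0,"dz":-4,"wx":0,"wy":0,"wz":0,"claw":50},{"dx":0,"dy":0,"dz":-4,"wx":0,"wy":0,"wz":0,"claw":50},{"dx":0,"dy":0,"dz":0,"wx":0,"wy":0,"wz":0,"claw":50}]'
python3 - <<'E'
from h import *
f=grab('wrist'); g=grab('scene')
cv2.imwrite('pics/c15.png',np.hstack([cv2.resize(g['frame'][65:175,265:365],(364,400),interpolation=2),cv2.resize(f['frame'][110:290,160:400],(430,400))]))
look('lid',.151)
E
```

```text
clock: 41.95
position: [0.4434, 0.3582, 0.2662]
tool_rot: [3.137, 0.0, 2.239]
force: [0.1, -0.7, -1.3]
grip_width: 0.0431
finger_force: 0.0
lid 0.72 [246, 171, 72, 69] rectc [0.4418 0.3598 0.151 ] mincircle [array([0.4423, 0.3572]), np.float64(0.0326)] bgr [179. 176. 170.]
```

View pics/c15.png

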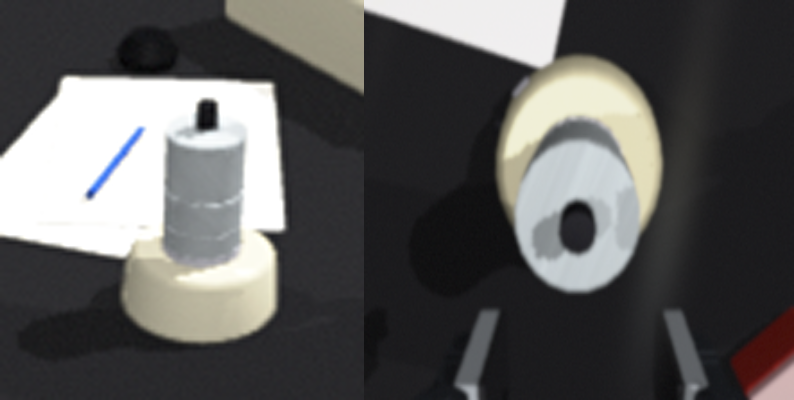

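The lid sits flush and level on a straight stack, and the gripper is clear.

```bash
python3 -c "
from h import *
print(job_done())"
```

```text
the job is handed in; nothing more can be done
None
```

The job is handed in at about 42 s of robot time: pan, fine sieve, coarse sieve and lid are stacked on the vibrating base in that order, each seated at the expected height and level in the pictures, with the jar, tip box, cuvette rack and both look-alikes left untouched.

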